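# Reload the damper-spring magazine

### The job

Load the two loose damper springs standing on the side table into the spring magazine: draw its sprung follower back by the red knob, park the knob sideways in the notch of the yellow gate and let go, and set both springs upright in the open track in front of the follower. Then take the knob out of the notch and ease the follower forward, without letting it snap, until it holds the two springs snugly in line against the blue end stop. Find the notch by feel, press the handle only lightly against the gate, and leave the other things on the table where they are.

Things in the scene. Friction and masses are not known exactly. Their poses are not given: they have to be found in the camera images.
- magazine: Spring magazine, fixed: dark base 156 x 50 x 10 mm, aluminium track 150 x 44 mm with blue blocks at its ends. Origin: centre of the underside, on the table. +x along the track to the end stop, +y left (side of the yellow gate), +z up. Track floor (deck) at z = 30 mm. A brass follower with a red knob slides in the track; walls 14 mm high beside it (x -75 to +10 mm).
- loading (a point): Middle of the loading stretch on the deck (magazine x = +37.5, z = 30 mm; stretch x +12 to +63); axes as the magazine. Channel 25 mm wide; its walls are straight for 4.5 mm, then flare out to 34 mm wide at 9 mm above the deck; the walls' outsides are 42 mm apart.
- seat (a point): Point on the deck at the foot of the blue end stop's face, mid-track (magazine x = +63, y = 0, z = 30 mm); axes as the magazine. The stop is 20 mm high and 12 mm thick. A spring home against it has its axis at x = -11 mm of this frame, the next one at -33 mm. Left of the magazine stands a fixed disc fixture, 105 mm high.
- slot (a point): Magazine x = -20, y = 0, z = 49 mm; axes as the magazine. Yellow gate: a rail 14.5 to 23.5 mm above the deck, its face 6 mm left of the track's middle, with one notch 12 mm wide. Its setting varies: the notch's middle is at a draw of 41 to 59 mm and must be felt for (or seen). Damage: 20 N of the shaft sideways on the rail's steel face, or 40 N on notch or slot stop.
- knob (a point): Centre of the red knob, 18 x 18 mm, 34 mm high, underside 29 mm above the deck; square shaft 9 x 9 mm below. At joints 0: magazine x = +30, y = 0, z = 76 mm; faces parallel to the magazine's x and y. Grip it lightly, best front to back along the track; when parked the shaft rests on the notch's front face and can move some mm back, not forward.
- follower (a joint): Draw of the follower, m: 0 forward, grows as it is pulled to the magazine's -x; slot stop at 0.066. The gap before the end stop is 15 mm plus the draw; its front is 18 mm ahead of the knob's axis. Pushed forward by 4 N at 0, 10 N at 0.06. Reads about 0.0295 on two springs. It must not run forward faster than 0.25 m/s.
- handle (a joint): Sideways place of the knob on the follower, m: 0 mid-track, grows to the magazine's +y (left), from -0.003; about 1 N of friction, no spring. The shaft meets the rail at +0.0015; in the notch it goes to +0.010 and stays there when let go. (At draws under about 35 mm it may be ahead of the gate and unguided.)
- spring_a: Damper spring (green coil with a blue one inside), a rigid upright cylinder 22 mm in diameter and 25.5 mm high, 45 g, standing on the side table. Origin: centre of its underside, z up. The two springs are alike and either may go in first.
- spring_b: The other damper spring, same size and frame. Between springs and magazine stand fixed stacks of black clutch discs, 200 mm in diameter: one 85 mm high near x 0.40, y -0.09 m, one 200 mm high near x 0.63, y -0.17 m (room axes); the way across over the lower one is clear above 0.15 m.
- oil_can: Bystander: grey squeeze oil bottle with a red spout, 47 mm in diameter, 140 mm high, origin at the centre of its underside.
- spacer_ring: Bystander: flat steel ring 52 mm in diameter, 10 mm high, origin at the centre of its underside.
- hex_key: Bystander: hex key lying flat, 26 x 67 x 8 mm, origin at the middle of its underside.
- tin_cup: Bystander: metal cup 56 mm in diameter, 35 mm high, origin at the centre of its underside.
Things that resemble listed ones, but are neither listed nor needed, are in the scene too. What is shaped like the spring_a but purple is not meant.

How it is judged:
On the way, in this order (a step that is already met when the one before it is completed fails the run):
1. the follower is drawn back and parked by itself with its knob in the notch, the hand off it (value of joint follower above 0.036 m and value of joint handle above 0.006 m and contact force between the fingers and handle below 0.1 N), for 0.3 s.
2. while the follower stays parked, both springs stand on their ends down in the open track between follower and end stop, let go (value of joint follower above 0.036 m and value of joint handle above 0.006 m and x of spring_a in the frame of seat between -0.066 and -0.008 m and y of spring_a in the frame of seat between -0.003 and 0.003 m and z of spring_a in the frame of seat between -0.003 and 0.007 m and angle between the z axis of each of spring_a, spring_b and the z axis of magazine, either way round below 0.25 rad and x of spring_b in the frame of seat between -0.066 and -0.008 m and y of spring_b in the frame of seat between -0.003 and 0.003 m and z of spring_b in the frame of seat between -0.003 and 0.007 m and contact force between the fingers and spring_a below 0.1 N and contact force between the fingers and spring_b below 0.1 N), for 0.2 s.
At the end, for the whole second after the job is handed in: Knob out of the notch (under 5 mm left of middle); follower closed on the springs (draw 26.5 to 32 mm); both springs upright (0.12 rad) on the deck (4 mm), in line (3 mm) against the end stop (axes 8 to 37 mm from it), at rest (value of joint follower between 0.0265 and 0.032 m and value of joint handle below 0.005 m and x of spring_a in the frame of seat between -0.037 and -0.008 m and y of spring_a in the frame of seat between -0.003 and 0.003 m and z of spring_a in the frame of seat between -0.003 and 0.004 m and angle between the z axis of each of spring_a, spring_b and the z axis of magazine, either way round below 0.12 rad and x of spring_b in the frame of seat between -0.037 and -0.008 m and y of spring_b in the frame of seat between -0.003 and 0.003 m and z of spring_b in the frame of seat between -0.003 and 0.004 m and linear speed of each of spring_a, spring_b below 0.01 m/s); the robot touches nothing.
It fails at once if the knob's shaft is pressed sideways on the steel face of the gate with 20 N or more (contact force between handle and gate_c0 above 20 N or contact force between handle and gate_c1 above 20 N).
It fails at once if the knob's shaft is forced against any part of the magazine (notch or slot stop) with 40 N or more (contact force between handle and magazine above 40 N).
It fails at once if the follower is let snap forward (faster than 0.25 m/s) (velocity of joint follower below -0.25 m/s).
It fails at once if a bystander (oil bottle, spacer ring, hex key or cup) is moved by more than 30 mm (distance of any of oil_can, spacer_ring, hex_key, tin_cup from where it was at the start of the episode above 0.03 m).
It also fails if it takes over 72 s, if anything falls off the work surface, if the arm or the gripper's body presses on something with over 40 N, if the wrist force passes 120 N, or if a joint passes its speed limit or range.

### The arm

A 7-joint arm with a two-finger parallel gripper is mounted at the origin on a cart in front of the work surface, level with it; the furniture and walls round the work are solid. World frame = base frame: x ahead of the robot, y to its left, z up, the work surface at z = 0. Lengths are in m, angles in rad, forces in N, time in s.
With the tool pointing down it reaches from about 0.35 to 0.9 m from the base axis. Payload 8.1 kg.
Tool frame: the origin (TCP) lies at the centre of the arm's flange, where the gripper is bolted on; the fingertips stand 178 mm ahead of it and the grasp point (between the pads) lies 159 mm ahead of it; z points along the fingers, y is the direction in which the jaws open and shut (so a half turn about z gives the same grasp; the last joint's range is limited). The gripper opens to 92 mm and grips with 3 to 60 N. Pads are 19 mm wide; open, the fingers measure 130 mm over their backs; the gripper's body (75 mm by 190 mm) begins 47 mm behind the grasp point.
Start: joints at [-1.382, 0.434, 0.025, 1.573, -0.012, 1.134, -0.075], TCP at [0.18, 0.599, 0.405] pointing down, gripper open.
Joint ranges: [-2.62, 2.62], [-0.44, 2.09], [-1.27, 1.32], [0.08, 2.57], [-1.32, 4.46], [0.12, 2], [-2.74, 2.74]. Speed limits (rad/s): [2.22, 2.22, 3.01, 3.01, 3.14, 3.14, 3.14].

### API

Orientations are given as a rotation vector (axis times angle).
In Python, from cell import arm gives the robot as it stands. The module is installed in compiled form; this text tells all that it offers.
- The arm moves only by the tool move_arm, never from a script. Its argument "steps" is a list of rows, each a list of 4 numbers: the shift along the tool's x, y, z in mm, then the turn about the tool's z in rad. In form: [[x, y, z, twist], ...]. A call has 1 to 20 rows; each row is the pose to reach, as a shift and turn from the pose commanded when the call began, along the tool's axes at that moment; what a row does not reach only later rows make up. A row lasts 1/8 s, in which the tool goes at most 62.5 mm and 10.7 degrees, less where a joint would pass 70% of its speed; a pose out of reach is approached as far as the arm can. A call with a gripper value outside its range is refused whole. "grip" is the finger opening in mm, from 0 to 91.8, set as the call begins (left out, the last holds). The fingers move at their own pace and stop on an object; "grip_force" is the grip in N (left out, the last holds). Time passes only in rows, so rows that repeat a pose let the fingers close. It gives the time, the measured TCP pose, the force and the opening at its end, in the units of the state.
- arm.observe(): the state, without advancing time (a new reading comes with each control period).
- arm.get_image(name): name is "scene" or "top" or "wrist"; returns the picture (384x512x3 uint8, red, green, blue); there is no depth.
- arm.camera_info(name): a dict with "mtx" (3x3 intrinsics, pixels), "pose" (4x4, takes a point from camera to world coordinates); the wrist camera has in their place "T_tool_cam" (4x4, takes a point from camera to tool coordinates, whose origin is the TCP and whose axes are the flange's). Camera axes: x right, y down, z forward; pixel columns grow to the right and rows downward; lengths in m; the calibration is good to about 2 mm. A picture is of the moment at which its call begins: read the wrist's pose just before it. camera_info takes no time and is no camera call.
- arm.sign_off(): hands the job in, once; it reports no verdict.
The state is a dict: "clock": time; "joints": joint angles; "dq": joint speeds; "joint_efforts": joint torques, N m; "position": TCP position; "ee_rot": TCP orientation; "force": force on the tool from outside, world axes, zero at the start; "ft_torque": the same for the moment, N m; "width": opening from 0.0 (shut) to 1.0 (fully open).
Only numpy, scipy, OpenCV 4.12 (cv2) and the standard library are available. Lean on these libraries where they do the work, as an engineer would, in place of code of your own. Each camera call takes 0.05 s, during which the arm holds its last target.

## Working session

There is one attempt and no reset: what is moved stays moved. The work goes in short steps, Python scripts to look and compute and a tool call to move; the robot and the scene stay as the last step left them, time stands still between calls to the robot, and variables do not carry over. Pictures are saved under pics/ and viewed, and the job is handed in when it is done.

Besides the shell and the picture viewer there is one more tool, called after "Request:" by a JSON object that holds its "name" and its "arguments". move_arm: Moves the arm, as the interface text tells. Its arguments: {"type":"object","properties":{"steps":{"type":"array"},"grip":{"type":"number"},"grip_force":{"type":"number"}},"required":["steps"]}

```bash
mkdir -p pics; cat > h.py <<'E'
import numpy as np, cv2
from cell import arm
from scipy.spatial.transform import Rotation as R
def snap(name,fn):
    s=arm.observe(); im=arm.get_image(name); cv2.imwrite('pics/'+fn,cv2.cvtColor(im,cv2.COLOR_RGB2BGR)); return s,im
def campose(name,s=None):
    ci=arm.camera_info(name); K=np.array(ci['mtx'])
    if name=='wrist':
        T=np.eye(4);T[:3,:3]=R.from_rotvec(s['ee_rot']).as_matrix();T[:3,3]=s['position']
        return K,T@np.array(ci['T_tool_cam'])
    return K,np.array(ci['pose'])
def ray(K,T,u,v,z):
    d=T[:3,:3]@np.linalg.inv(K)@np.array([u,v,1.]);o=T[:3,3];return o+d*(z-o[2])/d[2]
def proj(K,T,p):
    q=np.linalg.inv(T)@np.append(p,1);w=K@q[:3];return w[:2]/w[2]
E
python3 - <<'E'
from h import *
s,_=snap('scene','s0.png');snap('top','t0.png');snap('wrist','w0.png')
print(arm.observe())
for n in('scene','top'):
    K,T=campose(n);print(n,K.round(1),T.round(3))
print(arm.camera_info('wrist'))
E
```

```text
{'clock': 0.15, 'joints': array([-1.38158644,  0.43508498,  0.02499446,  1.57384597, -0.01161706,
        1.13401958, -0.07508113]), 'dq': array([ 0.00072334,  0.00097599, -0.00052029, -0.00256167,  0.0003269 ,
       -0.00168518, -0.00096333]), 'joint_efforts': array([ 2.24607305e-03, -6.68249488e+01,  9.86294635e-01, -3.14693320e+01,
       -6.04681741e-02,  3.92617774e-02,  9.91607658e-05]), 'position': array([0.17978964, 0.59841403, 0.40412795]), 'ee_rot': array([-4.56855266e-01, -3.10812312e+00,  1.90126915e-03]), 'force': array([ 0.37252023,  0.29953468, -0.52238484]), 'ft_torque': array([ 0.01032377,  0.03826698, -0.02066584]), 'width': 1.002908222280974}
scene [[460.4   0.  259.1]
 [  0.  460.4 195.3]
 [  0.    0.    1. ]] [[ 0.813 -0.323  0.485  0.073]
 [-0.582 -0.451  0.676 -0.817]
 [ 0.001 -0.832 -0.555  0.648]
 [ 0.     0.     0.     1.   ]]
top [[372.7   0.  252.3]
 [  0.  372.7 188.3]
 [  0.    0.    1. ]] [[-0.057 -0.969  0.239  0.352]
 [-0.998  0.055 -0.014 -0.126]
 [ 0.    -0.239 -0.971  1.014]
 [ 0.     0.     0.     1.   ]]
{'mtx': array([[281.73249412,   0.        , 256.87904035],
       [  0.        , 281.73249412, 191.63896014],
       [  0.        ,   0.        ,   1.        ]]), 'T_tool_cam': array([[-6.47889756e-04, -9.61691555e-01, -2.74133057e-01,
         7.23136571e-02],
       [ 9.99999635e-01, -7.75664159e-04,  3.57710059e-04,
         6.78764180e-04],
       [-5.56641930e-04, -2.74132725e-01,  9.61691707e-01,
         2.06304327e-02],
       [ 0.00000000e+00,  0.00000000e+00,  0.00000000e+00,
         1.00000000e+00]])}
```

View pics/s0.png

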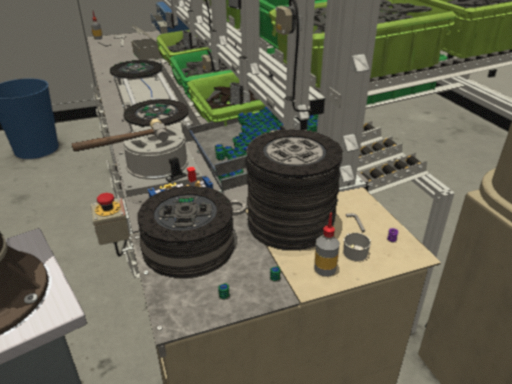

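View pics/t0.png

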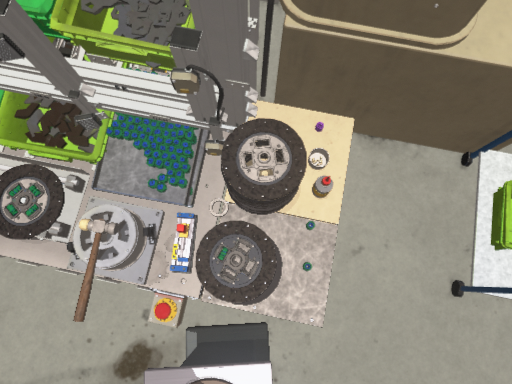

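View pics/w0.png

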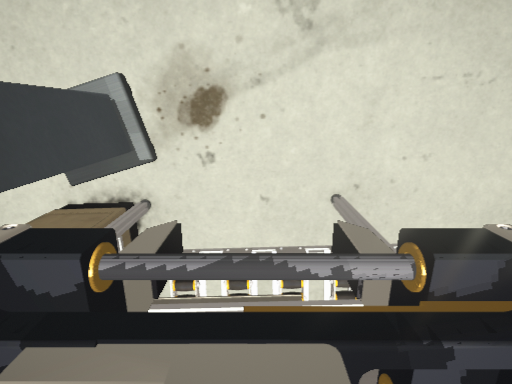

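The scene and top views show the springs at top px (311,225) and (307,266), and the magazine near (182,242). I'll zoom in on both.

```bash
python3 - <<'E'
from h import *
im=cv2.imread('pics/t0.png')
a=cv2.resize(im[200:285,155:215],None,fx=7,fy=7,interpolation=cv2.INTER_CUBIC)
b=cv2.resize(im[205:285,285:335],None,fx=7,fy=7,interpolation=cv2.INTER_CUBIC)
h=max(a.shape[0],b.shape[0]);c=np.zeros((h,a.shape[1]+b.shape[1],3),np.uint8);c[:a.shape[0],:a.shape[1]]=a;c[:b.shape[0],a.shape[1]:]=b
cv2.imwrite('pics/z0.png',c[:600,:800])
s=cv2.imread('pics/s0.png')
cv2.imwrite('pics/z1.png',cv2.resize(s[140:200,140:240],None,fx=8,fy=8,interpolation=cv2.INTER_CUBIC))
K,T=campose('top')
for n,u,v,z in [('knob',182,228,.09),('spr1',311,225,.0255),('spr2',307,266,.0255),('mag',182,242,.03)]:
    print(n,ray(K,T,u,v,z).round(3))
E
```

```text
knob [0.488 0.041 0.09 ]
spr1 [ 0.486 -0.291  0.025]
spr2 [ 0.38  -0.27   0.025]
mag [0.46  0.053 0.03 ]
```

View pics/z0.png

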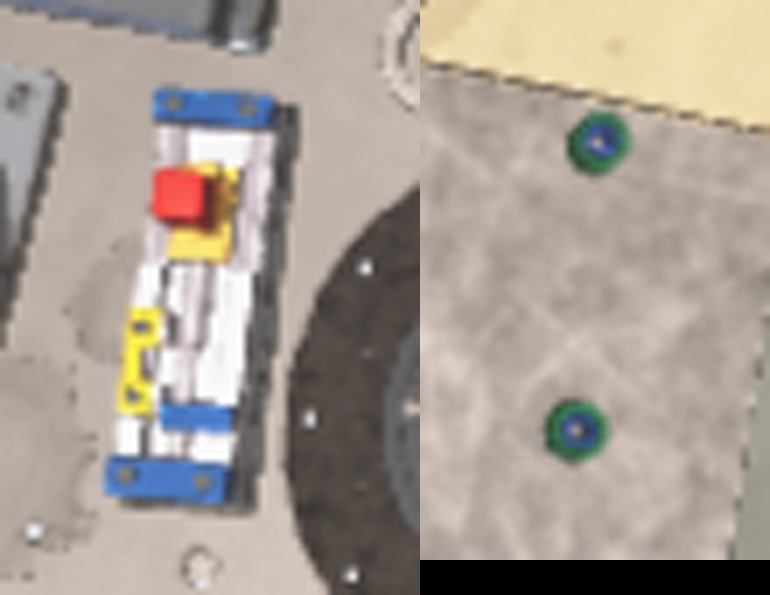

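View pics/z1.png

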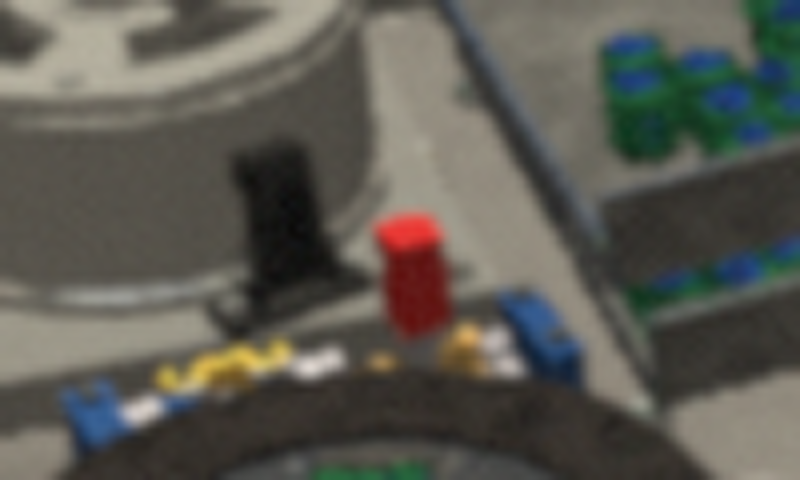

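```bash
cat >> h.py <<'E'
def rel(p,yaw=None,s=None):
    """shift in tool axes (mm) and twist from current pose to TCP p with tool y axis along world yaw (mod pi), tool down"""
    s=s or arm.observe(); Rm=R.from_rotvec(s['ee_rot']).as_matrix()
    d=Rm.T@(np.array(p)-s['position'])*1000
    tw=0
    if yaw is not None:
        cy=np.arctan2(Rm[1,1],Rm[0,1]); tw=-(yaw-cy); tw=(tw+np.pi/2)%np.pi-np.pi/2
    return d.round(1),round(tw,3),(np.array(s['position']).round(4))
E
python3 - <<'E'
from h import *
s=arm.observe();print(R.from_rotvec(s['ee_rot']).as_matrix().round(3))
K,T=campose('top')
def q(x,y,z): return ray(K,T,155+x/7-.5+.07,200+y/7-.5+.07,z)
P=[q(157,92,.05),q(272,97,.05),q(270,126,.05),q(157,122,.05)]
print(np.round(P,4)); print(q(181,196,.093))
for z in (.05,.044): print(np.round([q(108,460,z),q(228,468,z),q(225,503,z),q(107,494,z)],4))
# fixture
for u,v in [(140,235),(152,232),(162,212)]: print(ray(K,T,u,v,.1).round(3),ray(K,T,u,v,0).round(3))
E
```

```text
[[-0.958  0.288 -0.   ]
 [ 0.288  0.958 -0.001]
 [-0.    -0.001 -1.   ]]
[[0.5348 0.0612 0.05  ]
 [0.5305 0.0183 0.05  ]
 [0.5196 0.0192 0.05  ]
 [0.5235 0.0613 0.05  ]]
[0.4888048  0.04469438 0.093     ]
[[0.4006 0.08   0.05  ]
 [0.3953 0.0367 0.05  ]
 [0.383  0.038  0.05  ]
 [0.3886 0.0805 0.05  ]]
[[0.4009 0.0813 0.044 ]
 [0.3956 0.0377 0.044 ]
 [0.3832 0.039  0.044 ]
 [0.3888 0.0817 0.044 ]]
[0.475 0.142 0.1  ] [0.489 0.172 0.   ]
[0.481 0.113 0.1  ] [0.495 0.139 0.   ]
[0.529 0.089 0.1  ] [0.549 0.112 0.   ]
```

```bash
python3 - <<'E'
from h import *
print(rel([.46,.05,.36],-.138))
E
```

```text
(array([-426.2, -444.5,   44.7]), np.float64(1.417), array([0.1798, 0.5984, 0.4041]))
```

Request:
{"name": "move_arm", "arguments": {"steps": [[-426, -445, 0, 1.417], [-426, -445, 0, 1.417], [-426, -445, 0, 1.417], [-426, -445, 0, 1.417], [-426, -445, 0, 1.417], [-426, -445, 0, 1.417], [-426, -445, 0, 1.417], [-426, -445, 0, 1.417], [-426, -445, 0, 1.417], [-426, -445, 0, 1.417], [-426, -445, 44, 1.417], [-426, -445, 44, 1.417], [-426, -445, 44, 1.417], [-426, -445, 44, 1.417]]}}

```text
clock: 1.9
position: [0.4601, 0.0505, 0.3619]
ee_rot: [2.368, 2.064, 0.003]
force: [-0.5, 0.7, 0.4]
width: 1.001
```

```bash
python3 - <<'E'
from h import *
s,im=snap('wrist','w1.png')
print(s['clock'],s['position'],s['joints'].round(2),s['force'],rel([.46,.05,.36],-.138))
E
```

```text
1.9 [0.4600652  0.05049942 0.3619459 ] [-0.71  0.23  0.59  2.05 -0.16  0.91 -0.17] [-0.51616158  0.717565    0.40690719] (array([-0.4,  0. ,  1.8]), np.float64(0.001), array([0.46  , 0.0504, 0.3618]))
```

View pics/w1.png

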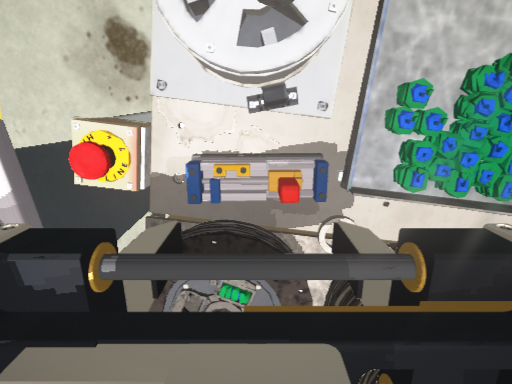

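```bash
python3 - <<'E'
from h import *
im=cv2.imread('pics/w1.png')
cv2.imwrite('pics/z2.png',cv2.resize(im[148:210,180:335],None,fx=5,fy=5,interpolation=cv2.INTER_CUBIC))
E
```

```text
(no output)
```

View pics/z2.png

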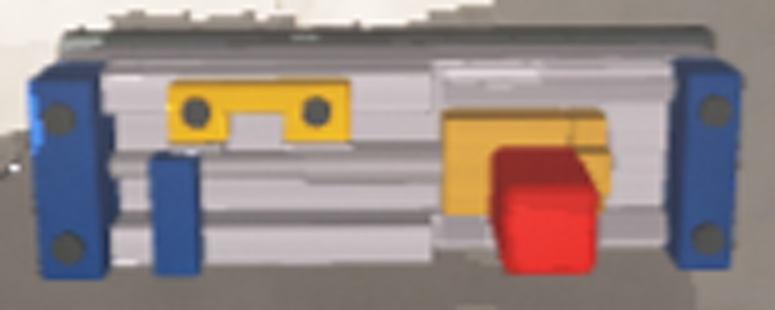

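```bash
python3 - <<'E'
from h import *
s=arm.observe();K,T=campose('wrist',s)
def q(x,y,z): return ray(K,T,180+(x-2)/5,148+(y-2)/5,z)
print('knobtop',[q(*c,.093).round(4) for c in [(502,190),(597,190),(595,273),(510,273)]])
kc=np.mean([q(*c,.093) for c in [(502,190),(597,190),(595,273),(510,273)]],0);print('knobc',kc)
e=np.array([q(740,70,.05),q(735,266,.05)]);r=np.array([q(32,75,.05),q(42,276,.05)])
print('end',e,'rear',r)
c1,c2=e.mean(0),r.mean(0);print(c1,c2,np.linalg.norm(c1-c2),np.arctan2(*(c1-c2)[1::-1]))
n=[q(228,141,.0535),q(285,141,.0535)];nm=np.mean(n,0);print('notch',n,nm)
g=[q(170,141,.0535),q(350,141,.0535)];print('gate',g,np.arctan2(*(g[1]-g[0])[1::-1]))
E
```

```text
knobtop [array([0.4842, 0.0569, 0.093 ]), array([0.5013, 0.0545, 0.093 ]), array([0.4994, 0.0387, 0.093 ]), array([0.4838, 0.0409, 0.093 ])]
knobc [0.49218389 0.04774877 0.093     ]
end [[0.5385721  0.06418207 0.05      ]
 [0.53451966 0.02143068 0.05      ]] rear [[0.39208125 0.08344406 0.05      ]
 [0.38521643 0.03990964 0.05      ]]
[0.53654588 0.04280637 0.05      ] [0.38864884 0.06167685 0.05      ] 0.14909603808818395 -0.12690628122219372
notch [array([0.43071281, 0.064645  , 0.0535    ]), array([0.44250408, 0.0630073 , 0.0535    ])] [0.43660845 0.06382615 0.0535    ]
gate [array([0.41871751, 0.06631104, 0.0535    ]), array([0.45595364, 0.06113928, 0.0535    ])] -0.1380080965691706
```

The wrist view shows the gate notch clearly, centred near px (231,176). That puts it at a draw of about 57 mm. Next I go down to the knob.

```bash
cat >> h.py <<'E'
YAW=-.136; C=np.array([.4626,.0522])
def mag(x,y,z):
    c,s=np.cos(YAW),np.sin(YAW); return np.array([C[0]+c*x-s*y,C[1]+s*x+c*y,z])
def inmag(p):
    c,s=np.cos(YAW),np.sin(YAW); d=np.array(p)[:2]-C; return np.array([c*d[0]+s*d[1],-s*d[0]+c*d[1]])*1000
E
python3 - <<'E'
from h import *
print(mag(.03,0,.239),rel(mag(.03,0,.239),YAW))
E
```

```text
[0.49232299 0.04813257 0.239     ] (array([  2. ,  32.1, 122.9]), np.float64(-0.001), array([0.46  , 0.0504, 0.3618]))
```

Request:
{"name": "move_arm", "arguments": {"steps": [[2, 32, 20, 0], [2, 32, 60, 0], [2, 32, 95, 0], [2, 32, 115, 0], [2, 32, 123, 0], [2, 32, 123, 0]], "grip": 60}}

```text
clock: 2.7
position: [0.4919, 0.0476, 0.2381]
ee_rot: [2.369, 2.063, 0.001]
force: [0.3, -1.6, 0.5]
width: 0.652
```

```bash
python3 - <<'E'
from h import *
s,im=snap('wrist','w2.png');snap('scene','s2.png')
a=cv2.imread('pics/s2.png')
cv2.imwrite('pics/z3.png',cv2.resize(a[120:210,120:250],None,fx=6,fy=6,interpolation=cv2.INTER_CUBIC))
print(s['clock'],s['position'],s['width'],s['force'],inmag(s['position']),rel(mag(.03,0,.239),YAW))
E
```

```text
2.7 [0.4919463  0.0476332  0.23812955] 0.6516177427743923 [ 0.26967753 -1.59603567  0.46873591] [29.69449591 -0.54582254] (array([ 0.6,  0.1, -0.3]), np.float64(-0.002), array([0.4922, 0.0476, 0.2387]))
```

View pics/w2.png

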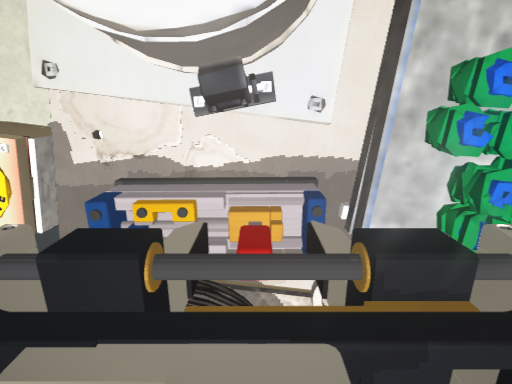

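View pics/z3.png

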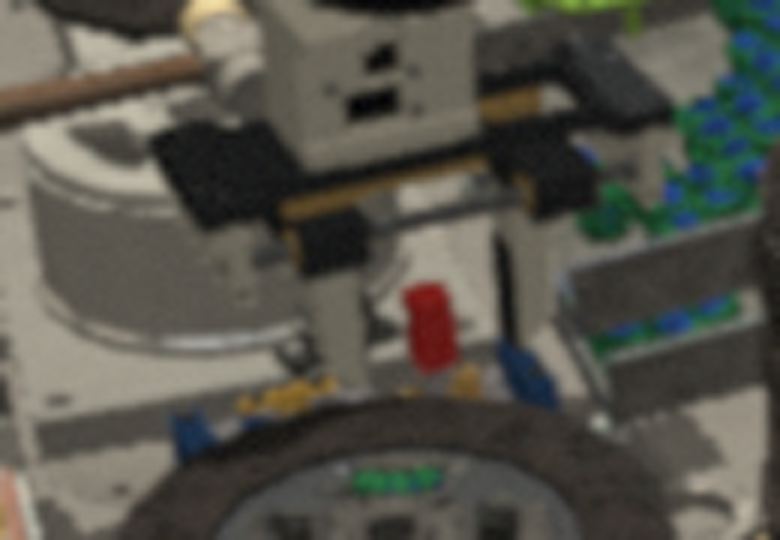

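The knob (wrist px 255,238) sits centred between the fingers, so I close lightly.

Request:
{"name": "move_arm", "arguments": {"steps": [[0, 0, 0, 0], [0, 0, 0, 0], [0, 0, 0, 0], [0, 0, 0, 0], [0, 0, 0, 0]], "grip": 8, "grip_force": 14}}

```text
clock: 3.42
position: [0.4912, 0.0475, 0.2377]
ee_rot: [-2.368, -2.062, 0.002]
force: [-1.6, 0.0, 6.2]
width: 0.197
```

Request:
{"name": "move_arm", "arguments": {"steps": [[0, -5, 0, 0], [0, -15, 0, 0], [0, -25, 0, 0], [0, -35, 0, 0], [0, -43, 0, 0], [0, -48, 0, 0], [0, -50, 0, 0], [0, -50, 0, 0]]}}

```text
clock: 4.42
position: [0.4435, 0.0541, 0.2379]
ee_rot: [2.367, 2.06, 0.004]
force: [8.1, -0.9, -11.7]
width: 0.197
```

```bash
python3 - <<'E'
from h import *
s,im=snap('wrist','w3.png')
cv2.imwrite('pics/z4.png',cv2.resize(cv2.imread('pics/w3.png')[170:290,130:340],None,fx=3.8,fy=3.8,interpolation=cv2.INTER_CUBIC))
print(s['clock'],s['position'],s['width'],s['force'],inmag(s['position']))
E
```

```text
4.425 [0.44346931 0.05408144 0.23790611] 0.19689429487015195 [  8.09715522  -0.86695954 -11.73072467] [-19.20912765  -0.72969808]
```

View pics/z4.png

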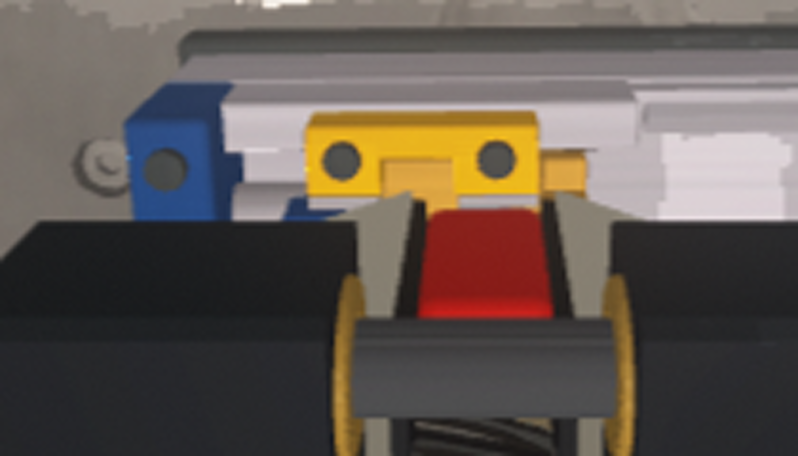

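```bash
python3 - <<'E'
from h import *
s=arm.observe();K,T=campose('wrist',s)
q=lambda x,y,z: ray(K,T,130+(x-1.4)/3.8,170+(y-1.4)/3.8,z)
a,b=q(383,193,.0535),q(453,193,.0535);print(inmag(a),inmag(b), inmag((a+b)/2)-inmag(s['position']))
a,b=q(307,193,.0535),q(538,193,.0535);print(inmag((a+b)/2)-inmag(s['position']),s['position'])
a,b=q(428,212,.093),q(545,212,.093);print(inmag(a),inmag(b))
E
```

```text
[-33.30860227   8.33686247] [-21.85338431   8.27770111] [-8.42916063  9.02002114]
[-7.68161275  9.01616038] [0.44352838 0.05409047 0.23793023]
[-23.97174661  21.43614512] [-9.35570103 21.35898263]
```

Request:
{"name": "move_arm", "arguments": {"steps": [[0, -4, 0, 0], [0, -8, 0, 0], [0, -8, 0, 0], [1, -8, 0, 0], [2, -8, 0, 0], [2, -8, 0, 0]]}}

```text
clock: 5.22
position: [0.436, 0.0567, 0.2379]
ee_rot: [2.367, 2.059, 0.004]
force: [7.7, -4.0, -10.4]
width: 0.199
```

```bash
python3 - <<'E'
from h import *
s=arm.observe();print(inmag(s['position']),inmag(s['force'][:2]/1000+C))
E
```

```text
[-26.92621214   0.8308087 ] [ 8.16567438 -2.91949059]
```

Request:
{"name": "move_arm", "arguments": {"steps": [[0.5, 0, 0, 0], [1, 0, 0, 0], [1, 0, 0, 0]]}}

```text
clock: 5.6
position: [0.4361, 0.057, 0.2379]
ee_rot: [2.368, 2.058, 0.003]
force: [8.0, -7.2, -8.8]
width: 0.195
```

```bash
python3 - <<'E'
from h import *
s=arm.observe();print(inmag(s['position']),inmag(s['force'][:2]/1000+C))
E
```

```text
[-26.91193285   1.19969695] [ 8.95361288 -6.09123558]
```

Request:
{"name": "move_arm", "arguments": {"steps": [[-0.4, 0, 0, 0], [-0.4, -0.5, 0, 0], [-0.4, -1, 0, 0], [-0.4, -1, 0, 0]]}}

```text
clock: 6.1
position: [0.4356, 0.057, 0.238]
ee_rot: [2.367, 2.058, 0.005]
force: [10.5, -5.0, -13.5]
width: 0.192
```

```bash
cat > f.py <<'E'
from h import *
s=arm.observe();print(s['clock'],inmag(s['position']),s['position'][2],inmag(s['force'][:2]/1000+C),s['force'][2],s['width'])
E
python3 f.py
```

```text
6.1 [-27.43761535   1.07645951] 0.23795306829102905 [11.06718715 -3.57443313] -13.486018965865364 0.19151291468734924
```

Request:
{"name": "move_arm", "arguments": {"steps": [[0, -0.5, 0, 0], [0, -1, 0, 0], [0, -1, 0, 0], [0.4, -1, 0, 0], [0.4, -1, 0, 0]]}}

```text
clock: 6.72
position: [0.4345, 0.0584, 0.238]
ee_rot: [2.367, 2.06, 0.005]
force: [10.6, -2.4, -11.9]
width: 0.196
```

```bash
python3 f.py
```

```text
6.725 [-28.69494034   2.32686189] 0.2379538935490982 [10.80950205 -0.90776731] -11.921315723681879 0.19552268614460352
```

The knob gave way into the notch at a draw of about 57.5 mm, so I slide it in further.

Request:
{"name": "move_arm", "arguments": {"steps": [[1, -0.3, 0, 0], [2, -0.3, 0, 0], [3, -0.3, 0, 0], [3, -0.3, 0, 0]]}}

```text
clock: 7.22
position: [0.4346, 0.0615, 0.238]
ee_rot: [2.367, 2.06, 0.005]
force: [9.7, -0.8, -12.5]
width: 0.196
```

```bash
python3 f.py
```

```text
7.225 [-29.02708493   5.42534803] 0.2379606261135549 [9.68545613 0.53977456] -12.472400168485684 0.19635372129926085
```

Request:
{"name": "move_arm", "arguments": {"steps": [[1, 0, 0, 0], [2, 0, 0, 0], [3, 0, 0, 0], [3.4, 0, 0, 0], [3.4, 0, 0, 0]]}}

```text
clock: 7.85
position: [0.435, 0.0648, 0.238]
ee_rot: [2.367, 2.06, 0.005]
force: [9.5, -1.3, -12.0]
width: 0.192
```

```bash
python3 f.py
```

```text
7.85 [-29.02559166   8.7780978 ] 0.2379723102605045 [ 9.58671796 -0.03856715] -12.030399192829757 0.1922565739884743
```

Request:
{"name": "move_arm", "arguments": {"steps": [[0, 0.4, 0, 0], [0, 0.8, 0, 0], [0, 1.2, 0, 0], [0, 1.2, 0, 0]]}}

```text
clock: 8.35
position: [0.4356, 0.0648, 0.2379]
ee_rot: [2.367, 2.061, 0.004]
force: [6.6, -1.0, -7.4]
width: 0.197
```

```bash
python3 f.py
```

```text
8.35 [-28.45451384   8.79725972] 0.2379394199084778 [ 6.64564926 -0.09267263] -7.367966419284078 0.19701826140988254
```

Moved 0.57 mm and the x force fell from 9.6 to 6.6 N, so it is resting on the notch face. A little more unloads it.

Request:
{"name": "move_arm", "arguments": {"steps": [[0, 0.3, 0, 0], [0, 0.6, 0, 0], [0, 0.6, 0, 0]]}}

```text
clock: 8.72
position: [0.4358, 0.0647, 0.2379]
ee_rot: [2.368, 2.062, 0.003]
force: [5.2, -1.6, -5.8]
width: 0.199
```

```bash
python3 f.py
```

```text
8.725 [-28.20195605   8.76275509] 0.2379155935161004 [ 5.39478402 -0.89179417] -5.79332533681414 0.19912851413999472
```

Request:
{"name": "move_arm", "arguments": {"steps": [[0, 0.4, 0, 0], [0, 0.8, 0, 0], [0, 1.2, 0, 0], [0, 1.2, 0, 0]]}}

```text
clock: 9.22
position: [0.4363, 0.0646, 0.2378]
ee_rot: [-2.369, -2.063, -0.0]
force: [2.4, -0.0, 1.2]
width: 0.19
```

```bash
python3 f.py
```

```text
9.225 [-27.74467585   8.71904081] 0.23784460695717802 [2.34431375 0.29609008] 1.2369885871516935 0.19026942305461347
```

Request:
{"name": "move_arm", "arguments": {"steps": [[0, 0, 0, 0], [0, 0, 0, 0], [0, 0, 0, 0], [0, 0, 0, 0], [0, 0, -15, 0], [0, 0, -60, 0], [0, 0, -110, 0], [0, 0, -120, 0], [0, 0, -120, 0]], "grip": 50}}

```text
clock: 10.35
position: [0.4362, 0.0646, 0.3586]
ee_rot: [2.369, 2.063, 0.003]
force: [-0.4, -0.5, -0.7]
width: 0.545
```

```bash
python3 f.py; python3 - <<'E'
from h import *
s,im=snap('wrist','w4.png');
cv2.imwrite('pics/z5.png',cv2.resize(cv2.imread('pics/w4.png')[130:230,180:370],None,fx=4,fy=4,interpolation=cv2.INTER_CUBIC))
s,im=snap('top','t4.png')
a=cv2.imread('pics/t4.png');cv2.imwrite('pics/z6.png',cv2.resize(a[205:285,285:335],None,fx=7,fy=7,interpolation=cv2.INTER_CUBIC))
E
```

```text
10.35 [-27.79773065   8.73447977] 0.3585945098229759 [-0.28907129 -0.57968117] -0.6643803654272258 0.5451508984456944
```

View pics/z5.png

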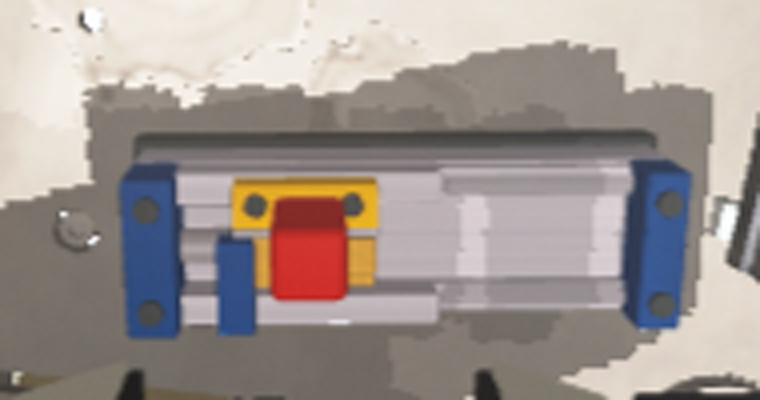

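Parked and free: the knob shows at wrist px ≈(257,193) over the gate. Now I locate the springs from both fixed cameras.

```bash
python3 - <<'E'
from h import *
def blobs(im,box):
    u0,u1,v0,v1=box; hsv=cv2.cvtColor(im[v0:v1,u0:u1],cv2.COLOR_BGR2HSV)
    m=cv2.inRange(hsv,(60,90,30),(125,255,255)); m=cv2.morphologyEx(m,cv2.MORPH_CLOSE,np.ones((3,3)))
    n,l,st,c=cv2.connectedComponentsWithStats(m)
    for i in range(1,n):
        if st[i,4]>15: print(st[i]+[u0,v0,0,0,0],c[i]+[u0,v0])
top=cv2.imread('pics/t4.png');sc=cv2.imread('pics/s0.png')
print('top');blobs(top,(285,335,205,285));print('scene');blobs(sc,(205,295,255,305))
s=sc[250:310,200:300];cv2.imwrite('pics/z7.png',cv2.resize(s,None,fx=8,fy=8,interpolation=cv2.INTER_CUBIC))
E
```

```text
top
[307 222   7   7  39] [310.12820513 224.87179487]
[303 263   8   7  46] [306.7826087  265.95652174]
scene
[271 267   9  14 110] [275.03636364 273.26363636]
[219 284  10  14 118] [223.45762712 290.60169492]
```

View pics/z7.png

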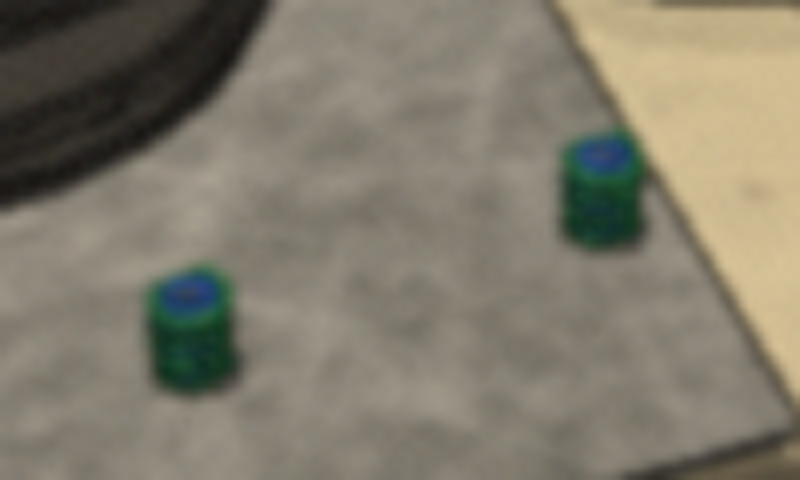

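View pics/z6.png

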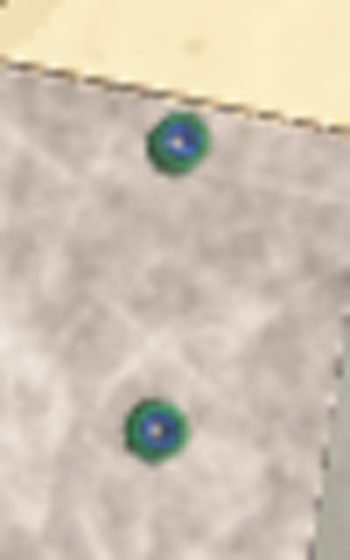

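```bash
python3 - <<'E'
from h import *
Kt,Tt=campose('top');Ks,Ts=campose('scene')
for a,b in [((310.1,224.9),(274.7,268.9)),((306.9,266.1),(223.2,286.4))]:
    P=[]
    for z in (0.0255,): print(ray(Kt,Tt,*a,z).round(4),ray(Ks,Ts,*b,z).round(4))
    M1=Kt@np.linalg.inv(Tt)[:3];M2=Ks@np.linalg.inv(Ts)[:3]
    X=cv2.triangulatePoints(M1,M2,np.array(a).reshape(2,1),np.array(b).reshape(2,1));print((X[:3]/X[3]).ravel().round(4))
E
```

```text
[ 0.4864 -0.2881  0.0255] [ 0.4893 -0.2886  0.0255]
[ 0.4878 -0.2888  0.0262]
[ 0.3797 -0.2698  0.0255] [ 0.3818 -0.2704  0.0255]
[ 0.3808 -0.2703  0.0258]
```

```bash
python3 - <<'E'
from h import *
print(rel([.3808,-.2701,.36],YAW))
E
```

```text
(array([-339.1,   -8.4,   -2.8]), np.float64(-0.002), array([0.4358, 0.0646, 0.3571]))
```

Request:
{"name": "move_arm", "arguments": {"steps": [[-30, -2, -3, 0], [-90, -4, -3, 0], [-150, -6, -3, 0], [-210, -8, -3, 0], [-270, -8, -3, 0], [-320, -8, -3, 0], [-339, -8, -3, 0], [-339, -8, -3, 0], [-339, -8, -3, 0]]}}

```text
clock: 11.58
position: [0.3817, -0.2692, 0.3599]
ee_rot: [-2.367, -2.062, 0.001]
force: [1.3, 0.0, -0.7]
width: 0.543
```

```bash
python3 - <<'E'
from h import *
s,im=snap('wrist','w5.png')
K,T=campose('wrist',s)
print(s['clock'],s['position'],s['joints'].round(2),proj(K,T,np.array([.3808,-.2701,.0255])))
E
```

```text
11.575 [ 0.38165229 -0.2691787   0.35985813] [-0.15  0.27  0.81  2.05 -0.25  0.92  0.66] [255.37254293 180.18626515]
```

View pics/w5.png

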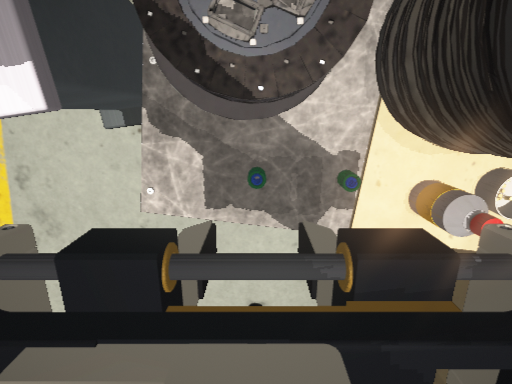

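```bash
cat >> h.py <<'E'
def springs(im,box):
    u0,u1,v0,v1=box; hsv=cv2.cvtColor(im[v0:v1,u0:u1],cv2.COLOR_RGB2HSV)
    m=cv2.inRange(hsv,(108,120,40),(130,255,255))
    n,l,st,c=cv2.connectedComponentsWithStats(cv2.morphologyEx(m,cv2.MORPH_CLOSE,np.ones((3,3))))
    return [(st[i,4],c[i]+[u0,v0]) for i in range(1,n) if st[i,4]>8]
E
python3 - <<'E'
from h import *
im=cv2.cvtColor(cv2.imread('pics/w5.png'),cv2.COLOR_BGR2RGB)
cv2.imwrite('pics/z8.png',cv2.resize(cv2.imread('pics/w5.png')[155:205,235:375],None,fx=5.5,fy=5.5,interpolation=cv2.INTER_CUBIC))
s=arm.observe();K,T=campose('wrist',s)
for a,c in springs(im,(235,365,155,205)): print(a,c,ray(K,T,*c,.0255).round(4))
Kt,Tt=campose('top'); print(ray(Kt,Tt,323,186,.1).round(3),ray(Kt,Tt,323,186,.14).round(3))
E
```

```text
96 [256.20833333 179.05208333] [ 0.3823 -0.2687  0.0255]
58 [350.06896552 182.24137931] [ 0.4884 -0.2872  0.0255]
[ 0.573 -0.318  0.1  ] [ 0.563 -0.309  0.14 ]
```

View pics/z8.png

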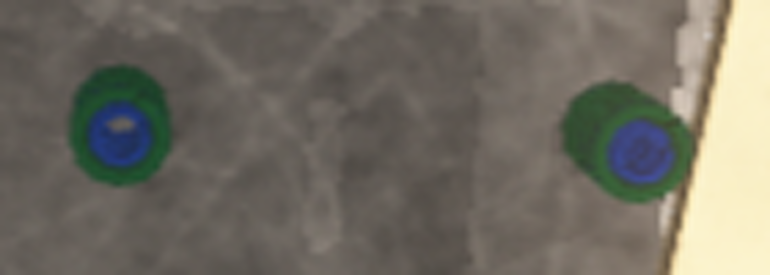

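Spring B sits directly under the tool, so I go straight down, grip and lift.

Request:
{"name": "move_arm", "arguments": {"steps": [[0, 0, 40, 0], [0, 0, 95, 0], [0, 0, 140, 0], [0, 0, 160, 0], [0, 0, 167, 0], [0, 0, 167, 0], [0, 0, 167, 0]]}}

```text
clock: 12.5
position: [0.3822, -0.27, 0.1946]
ee_rot: [2.368, 2.063, 0.001]
force: [-0.7, -0.4, -0.1]
width: 0.542
```

```bash
python3 f.py; python3 - <<'E'
from h import *
s,im=snap('scene','s6.png')
cv2.imwrite('pics/z9.png',cv2.resize(cv2.imread('pics/s6.png')[200:320,170:300],None,fx=5,fy=5,interpolation=cv2.INTER_CUBIC))
print(s['position'])
E
```

```text
12.5 [ -36.01018769 -330.16141617] 0.19459676600438822 [-0.65435021 -0.53810773] -0.05001411687085233 0.5423694089747748
[ 0.38215866 -0.27003048  0.19459677]
```

View pics/z9.png

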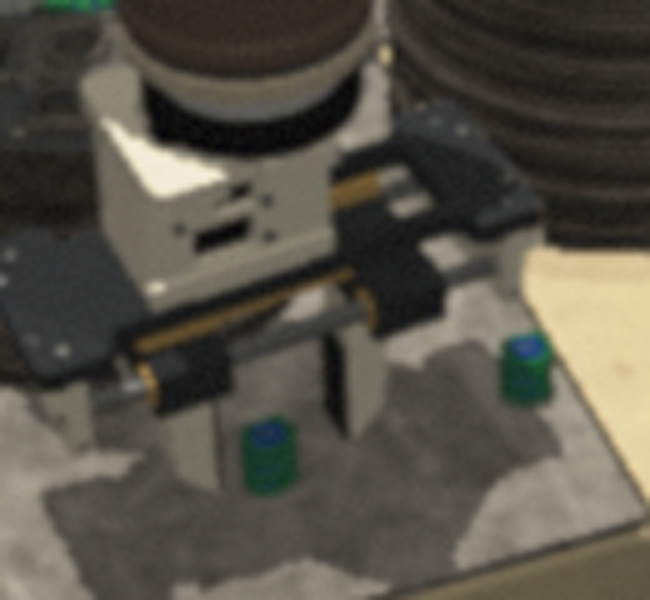

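Request:
{"name": "move_arm", "arguments": {"steps": [[0, 0, 3, 0], [0, 0, 3, 0], [0, 0, 3, 0], [0, 0, 3, 0], [0, 0, 3, 0], [0, 0, 3, 0]], "grip": 12, "grip_force": 20}}

```text
clock: 13.3
position: [0.3817, -0.2701, 0.1908]
ee_rot: [-2.369, -2.063, -0.0]
force: [-1.8, 1.2, 2.1]
width: 0.233
```

```bash
python3 f.py; python3 - <<'E'
from h import *
p=mag(.063-.013-.001,-.0007,.36)
print(p,rel([*p[:2],.37],YAW+np.pi/2))
print(rel([*p[:2],.37],YAW-np.pi/2))
E
```

```text
13.3 [ -36.50498788 -330.29511503] 0.1907548379230344 [-1.95513413  0.96422817] 2.10029155221797 0.23324803147275994
[0.51105264 0.04486299 0.36      ] (array([ 329.8,   84.8, -179.2]), np.float64(1.569), array([ 0.3817, -0.2701,  0.1908]))
(array([ 329.8,   84.8, -179.2]), np.float64(1.569), array([ 0.3817, -0.2701,  0.1908]))
```

Request:
{"name": "move_arm", "arguments": {"steps": [[0, 0, -10, 0], [0, 0, -60, 0], [0, 0, -120, 0], [0, 0, -175, 0], [30, 8, -180, -0.15], [85, 22, -180, -0.33], [140, 36, -180, -0.51], [195, 50, -180, -0.69], [250, 64, -180, -0.87], [300, 77, -180, -1.05], [330, 85, -180, -1.23], [330, 85, -180, -1.41], [330, 85, -180, -1.57], [330, 85, -180, -1.57], [330, 85, -180, -1.57]]}}

```text
clock: 15.18
position: [0.5112, 0.0448, 0.371]
ee_rot: [0.224, 3.133, -0.0]
force: [0.1, 0.5, 0.1]
width: 0.23
```

```bash
python3 f.py; python3 - <<'E'
from h import *
s,im=snap('wrist','w7.png')
print(s['joints'].round(2),rel(mag(.049,-.0007,.37),YAW+np.pi/2))
E
```

```text
15.175 [49.13414852 -0.72715819] 0.3709853071488852 [0.04712761 0.55739333] 0.07493027486006154 0.2301803704207444
[-0.5   0.29  0.39  1.91 -0.13  0.96  1.38] (array([ 0.2, -0.1,  0.9]), np.float64(-0.006), array([0.5112, 0.0449, 0.3709]))
```

View pics/w7.png

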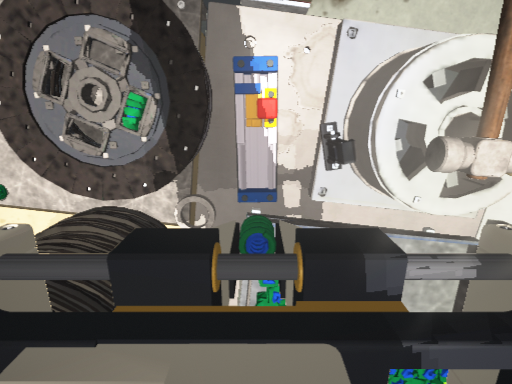

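```bash
python3 - <<'E'
from h import *
s=arm.observe();K,T=campose('wrist',s)
for n,u,v in [('hammer',430,155),('disc edge',352,130),('clamp',335,130),('clamp',332,168),('disc',395,60),('disc',372,170),('disc low',450,207)]:
    print(n,[np.r_[ray(K,T,u,v,z)[:2].round(3),inmag(ray(K,T,u,v,z)).round(0)] for z in (.06,.1,.13)])
E
```

```text
hammer [array([  0.508,   0.227,  22.   , 179.   ]), array([  0.499,   0.203,  15.   , 154.   ]), array([  0.492,   0.185,  11.   , 136.   ])]
disc edge [array([ 0.471,  0.148, -4.   , 96.   ]), array([ 0.467,  0.135, -7.   , 83.   ]), array([ 0.464,  0.126, -9.   , 73.   ])]
clamp [array([ 0.469,  0.131, -4.   , 79.   ]), array([ 0.465,  0.121, -7.   , 68.   ]), array([ 0.462,  0.113, -9.   , 60.   ])]
clamp [array([ 0.508,  0.125, 35.   , 79.   ]), array([ 0.498,  0.116, 27.   , 68.   ]), array([ 0.491,  0.109, 21.   , 60.   ])]
disc [array([  0.412,   0.192, -69.   , 131.   ]), array([  0.416,   0.173, -62.   , 113.   ]), array([  0.419,   0.159, -58.   , 100.   ])]
disc [array([  0.516,   0.167,  37.   , 121.   ]), array([  0.505,   0.151,  29.   , 104.   ]), array([ 0.497,  0.14 , 23.   , 92.   ])]
disc low [array([  0.569,   0.25 ,  79.   , 210.   ]), array([  0.551,   0.223,  65.   , 181.   ]), array([  0.538,   0.203,  54.   , 159.   ])]
```

```bash
python3 - <<'E'
from h import *
a=cv2.imread('pics/t0.png');cv2.imwrite('pics/z10.png',np.hstack([cv2.resize(a[215:255,125:175],None,fx=8,fy=8,interpolation=cv2.INTER_CUBIC),cv2.resize(cv2.imread('pics/s0.png')[145:195,155:205],None,fx=6.4,fy=6.4,interpolation=cv2.INTER_CUBIC)]))
E
```

```text
(no output)
```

View pics/z10.png

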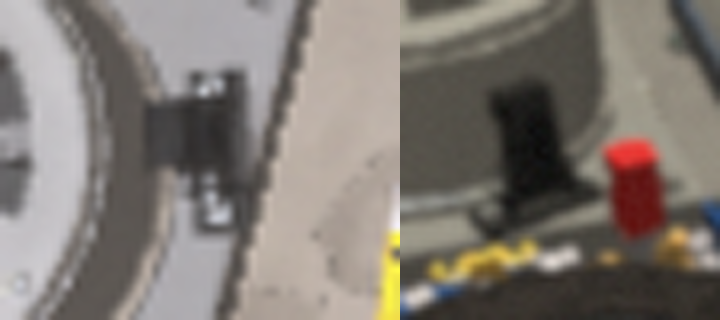

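```bash
python3 - <<'E'
from h import *
Kt,Tt=campose('top');Ks,Ts=campose('scene')
M1=Kt@np.linalg.inv(Tt)[:3];M2=Ks@np.linalg.inv(Ts)[:3]
for a,b in [((146,231.9),(174.5,158.3)),((144,231.9),(174.5,158.)),((148,231.9),(174.5,159))]:
    X=cv2.triangulatePoints(M1,M2,np.array(a).reshape(2,1),np.array(b).reshape(2,1));X=(X[:3]/X[3]).ravel();print(X.round(4),inmag(X))
E
```

```text
[0.488  0.1312 0.0831] [14.40971967 81.72980338]
[0.4896 0.1364 0.081 ] [15.29595466 87.12446978]
[0.4865 0.1264 0.0839] [13.58381021 76.76502512]
```

Request:
{"name": "move_arm", "arguments": {"steps": [[0, 0, 40, 0], [0, 0, 90, 0], [0, 0, 120, 0], [0, 0, 132, 0], [0, 0, 138, 0], [0, 0, 138, 0]]}}

```text
clock: 15.98
position: [0.5117, 0.0451, 0.2334]
ee_rot: [0.219, 3.133, 0.0]
force: [0.6, 0.2, 0.1]
width: 0.232
```

```bash
python3 f.py; python3 - <<'E'
from h import *
s,im=snap('wrist','w8.png')
cv2.imwrite('pics/z11.png',cv2.resize(cv2.imread('pics/w8.png')[150:330,170:350],None,fx=3.3,fy=3.3,interpolation=cv2.INTER_CUBIC))
E
```

```text
15.975 [49.58283132 -0.39212402] 0.2333718768195074 [0.52641018 0.24318462] 0.14168722015161256 0.23249724949363193
```

View pics/z11.png

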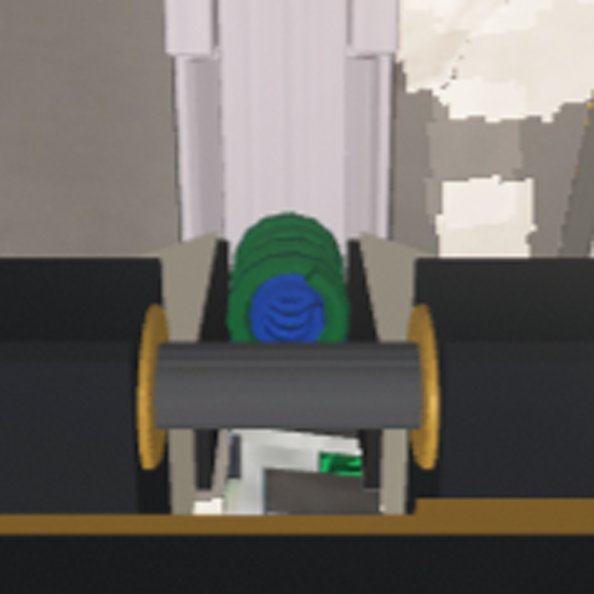

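Request:
{"name": "move_arm", "arguments": {"steps": [[0, -1, 3, 0], [0, -1, 6, 0], [0, -1, 9, 0], [0, -1, 11, 0], [0, -1, 11, 0]]}}

```text
clock: 16.65
position: [0.5111, 0.0441, 0.2215]
ee_rot: [-0.218, -3.134, 0.0]
force: [0.5, -1.2, 0.6]
width: 0.238
```

```bash
python3 f.py
```

```text
16.65 [49.15286216 -1.48112638] 0.22152424627873266 [ 0.64655071 -1.08025843] 0.5814512506924823 0.23760684014501646
```

Request:
{"name": "move_arm", "arguments": {"steps": [[0, 0, 0.6, 0], [0, 0, 0.6, 0], [0, 0, 0.6, 0], [0, 0, -5, 0], [0, 0, -30, 0], [0, 0, -80, 0], [0, 0, -130, 0], [0, 0, -148, 0], [0, 0, -148, 0]], "grip": 36}}

```text
clock: 17.77
position: [0.5115, 0.044, 0.3714]
ee_rot: [0.218, 3.131, 0.002]
force: [0.5, -0.3, 0.5]
width: 0.398
```

```bash
python3 f.py; python3 - <<'E'
from h import *
s,im=snap('wrist','w9.png')
cv2.imwrite('pics/z12.png',cv2.resize(cv2.imread('pics/w9.png')[40:240,180:340],None,fx=3,fy=3,interpolation=cv2.INTER_CUBIC))
yy=np.deg2rad(100)
print(rel([.4878,-.2885,.365],yy)); print(s['joints'].round(2))
E
```

```text
17.775 [49.53933097 -1.45901619] 0.3714103184470259 [ 0.48285829 -0.20228584] 0.4852615633171782 0.39775751847126584
(array([ -23. , -332.6,    4.9]), np.float64(-0.313), array([0.5111, 0.0441, 0.3701]))
[-0.5   0.29  0.4   1.91 -0.14  0.96  1.39]
```

View pics/z12.png

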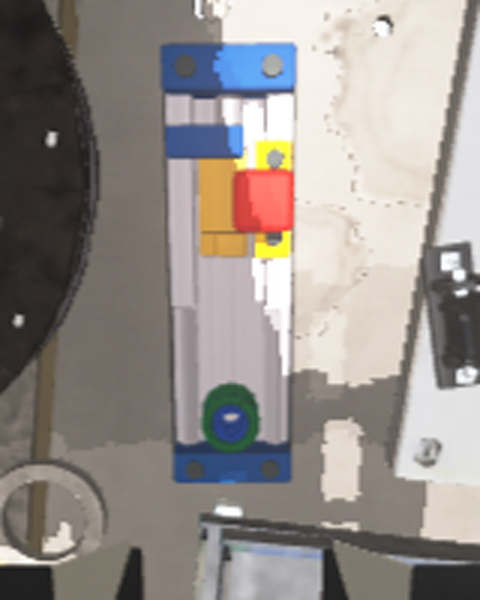

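Spring B stands upright in the channel at the stop (crop px 230,420). Next I fetch spring A, passing at a raised height.

Request:
{"name": "move_arm", "arguments": {"steps": [[0, -15, -30, 0], [10, -60, -35, 0], [10, -120, -35, -0.08], [5, -180, -35, -0.2], [-5, -240, -35, -0.3], [-15, -295, -30, -0.313], [-23, -328, -15, -0.313], [-23, -333, 5, -0.313], [-23, -333, 5, -0.313], [-23, -333, 5, -0.313]], "grip": 50}}

```text
clock: 19.08
position: [0.488, -0.2883, 0.3645]
ee_rot: [0.274, -3.129, -0.001]
force: [0.1, -0.8, 0.2]
width: 0.544
```

```bash
python3 f.py; python3 - <<'E'
from h import *
s,im=snap('wrist','w10.png')
K,T=campose('wrist',s)
print(s['position'],s['joints'].round(2))
for a,c in springs(im,(215,300,140,215)): print(a,c,ray(K,T,*c,.0255).round(4))
E
```

```text
19.075 [  71.29932536 -333.91672951] 0.36452716276131797 [ 0.20512849 -0.73824707] 0.18133488398112826 0.5436825636388032
[ 0.48796815 -0.28830027  0.36452716] [ 0.08  0.4   0.49  1.8  -0.22  1.    2.4 ]
93 [256.20430108 177.16129032] [ 0.489  -0.2887  0.0255]
```

View pics/w10.png

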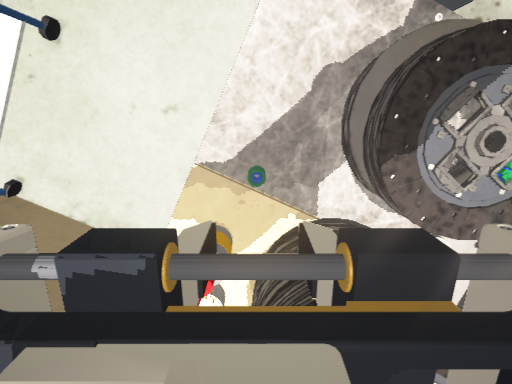

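```bash
python3 - <<'E'
from h import *
a=cv2.imread('pics/t4.png');b=cv2.imread('pics/s6.png')
cv2.imwrite('pics/z13.png',np.hstack([cv2.resize(a[165:205,300:340],None,fx=10,fy=10,interpolation=cv2.INTER_CUBIC),cv2.resize(b[205:285,290:370],None,fx=5,fy=5,interpolation=cv2.INTER_CUBIC)]))
E
```

```text
(no output)
```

View pics/z13.png

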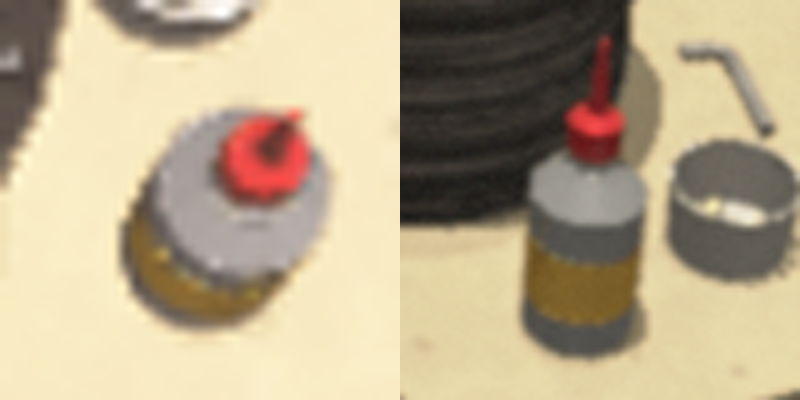

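```bash
python3 - <<'E'
from h import *
Kt,Tt=campose('top');Ks,Ts=campose('scene')
print(ray(Kt,Tt,320.2,189.7,0),ray(Ks,Ts,325.5,269.5,0))
E
```

```text
[ 0.58703206 -0.32984893  0.        ] [ 0.58968433 -0.32868242  0.        ]
```

Request:
{"name": "move_arm", "arguments": {"steps": [[-0.5, 0, 40, 0], [-0.5, 0, 95, 0], [-0.5, 0, 140, 0], [-0.5, 0, 163, 0], [-0.5, 0, 171, 0], [-0.5, 0, 171, 0], [-0.5, 0, 171, 0]]}}

```text
clock: 20.0
position: [0.4889, -0.289, 0.195]
ee_rot: [-0.273, 3.128, -0.002]
force: [-0.9, -0.3, 0.8]
width: 0.548
```

```bash
python3 f.py; python3 - <<'E'
from h import *
s,im=snap('scene','s11.png')
cv2.imwrite('pics/z14.png',cv2.resize(cv2.imread('pics/s11.png')[180:310,210:350],None,fx=4.5,fy=4.5,interpolation=cv2.INTER_CUBIC))
print(s['position'])
E
```

```text
20.0 [  72.34577567 -334.45782143] 0.1950378654572815 [-0.82646375 -0.41144543] 0.8251225785561384 0.5478672383363526
[ 0.48893158 -0.28897824  0.19503787]
```

View pics/z14.png

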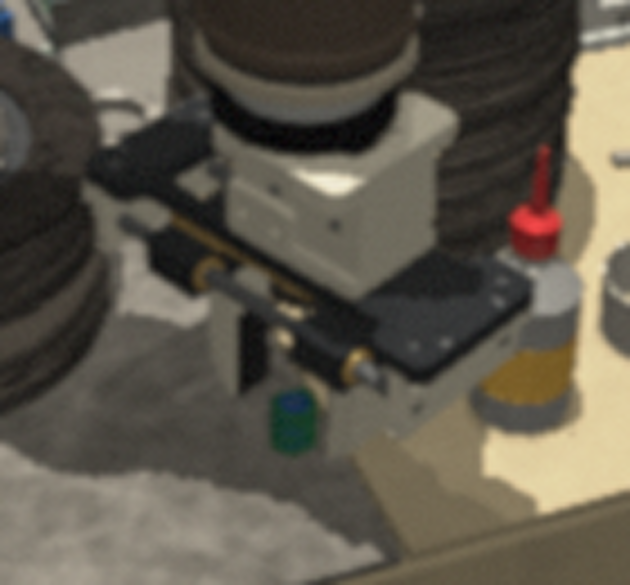

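Request:
{"name": "move_arm", "arguments": {"steps": [[0, 0, 2, 0], [0, 0, 2, 0], [0, 0, 2, 0], [0, 0, 2, 0], [0, 0, 2, 0], [0, 0, 2, 0]], "grip": 12, "grip_force": 20}}

```text
clock: 20.8
position: [0.4883, -0.2888, 0.1918]
ee_rot: [-0.273, 3.13, 0.0]
force: [-0.1, 0.5, 2.6]
width: 0.234
```

```bash
python3 f.py; python3 - <<'E'
from h import *
p=mag(.063-.040-.001,-.0015,.37)
print(rel(p,YAW+np.pi/2))
E
```

```text
20.8 [  71.73264164 -334.32269797] 0.1917533464553166 [-0.19554046  0.47987814] 2.6078299739001993 0.23411720532228866
(array([ -54.2,  332.1, -178.2]), np.float64(0.31), array([ 0.4883, -0.2888,  0.1918]))
```

Request:
{"name": "move_arm", "arguments": {"steps": [[0, 0, -10, 0], [0, 0, -60, 0], [0, 0, -120, 0], [0, 0, -180, 0], [0, 15, -215, 0], [-8, 65, -215, 0.05], [-18, 125, -215, 0.15], [-28, 185, -215, 0.25], [-38, 245, -215, 0.31], [-48, 300, -215, 0.31], [-54, 328, -200, 0.31], [-54, 332, -180, 0.31], [-54, 332, -180, 0.31], [-54, 332, -180, 0.31]]}}

```text
clock: 22.55
position: [0.4842, 0.0468, 0.3726]
ee_rot: [0.215, 3.133, 0.0]
force: [0.8, -0.4, 0.6]
width: 0.229
```

```bash
python3 f.py; python3 - <<'E'
from h import *
print(rel(mag(.022,-.0015,.2345),YAW+np.pi/2))
E
```

```text
22.55 [22.10880172 -2.43522227] 0.37259446356640746 [ 0.84990959 -0.29795551] 0.5696592852699353 0.2288222344158354
(array([  0.2,   0.9, 138.1]), np.float64(-0.001), array([0.4842, 0.0468, 0.3726]))
```

Request:
{"name": "move_arm", "arguments": {"steps": [[0, 1, 40, 0], [0, 1, 90, 0], [0, 1, 120, 0], [0, 1, 133, 0], [0, 1, 138, 0], [0, 1, 138, 0]]}}

```text
clock: 23.3
position: [0.4847, 0.0484, 0.2346]
ee_rot: [0.214, 3.133, 0.001]
force: [0.5, 0.2, 0.2]
width: 0.236
```

```bash
python3 f.py; python3 - <<'E'
from h import *
s,im=snap('wrist','w12.png')
cv2.imwrite('pics/z15.png',cv2.resize(cv2.imread('pics/w12.png')[150:330,170:350],None,fx=3.3,fy=3.3,interpolation=cv2.INTER_CUBIC))
E
```

```text
23.3 [22.36859016 -0.79490324] 0.23457408195044335 [0.43537472 0.21291828] 0.15163661950337232 0.23554475636083397
```

View pics/z15.png

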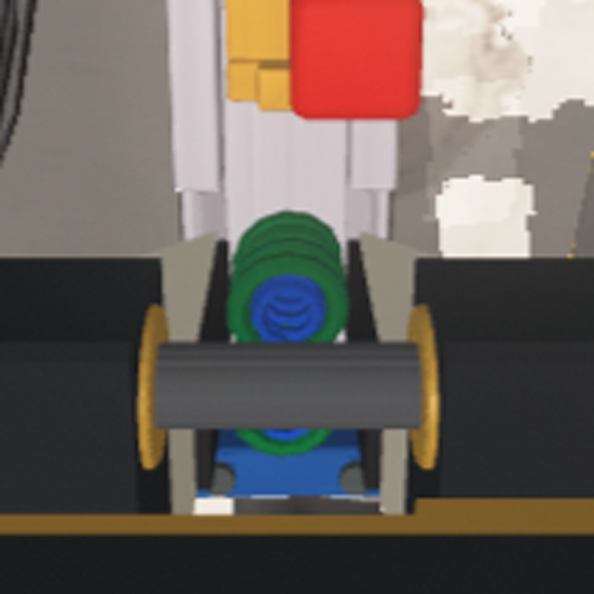

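Request:
{"name": "move_arm", "arguments": {"steps": [[0, -0.6, 3, 0], [0, -0.6, 6, 0], [0, -0.6, 9, 0], [0, -0.6, 12, 0], [0, -0.6, 12, 0]]}}

```text
clock: 23.98
position: [0.4841, 0.0479, 0.2217]
ee_rot: [-0.213, -3.134, -0.0]
force: [-0.8, -0.1, 2.8]
width: 0.236
```

```bash
python3 f.py
```

```text
23.975 [21.83566293 -1.3171926 ] 0.22170767384897272 [-0.7734574  -0.17094017] 2.8081550149702963 0.23641310402030424
```

Touching down lightly (2.8 N). Release and rise.

Request:
{"name": "move_arm", "arguments": {"steps": [[0, 0, 0, 0], [0, 0, 0, 0], [0, 0, 0, 0], [0, 0, -5, 0], [0, 0, -30, 0], [0, 0, -80, 0], [0, 0, -130, 0], [0, 0, -148, 0], [0, 0, -148, 0]], "grip": 36}}

```text
clock: 25.1
position: [0.4844, 0.0479, 0.3713]
ee_rot: [0.213, 3.131, 0.002]
force: [-0.0, -0.3, -0.6]
width: 0.39
```

```bash
python3 f.py; python3 - <<'E'
from h import *
s,im=snap('wrist','w13.png')
cv2.imwrite('pics/z16.png',cv2.resize(cv2.imread('pics/w13.png')[40:240,180:340],None,fx=3,fy=3,interpolation=cv2.INTER_CUBIC))
# knob grip TCP measured earlier: mag(-27.8,8.7)
print(rel(mag(-.0277,.0087,.238),YAW)); print(s['joints'].round(2))
E
```

```text
25.1 [22.15555016 -1.29037261] 0.3712567441661646 [-0.00152892 -0.33921018] -0.5547449404441996 0.38988880743209625
(array([ 49.6,   9.9, 132. ]), np.float64(-1.57), array([0.484, 0.048, 0.37 ]))
[-0.57  0.25  0.45  1.98 -0.13  0.94  1.38]
```

View pics/z16.png

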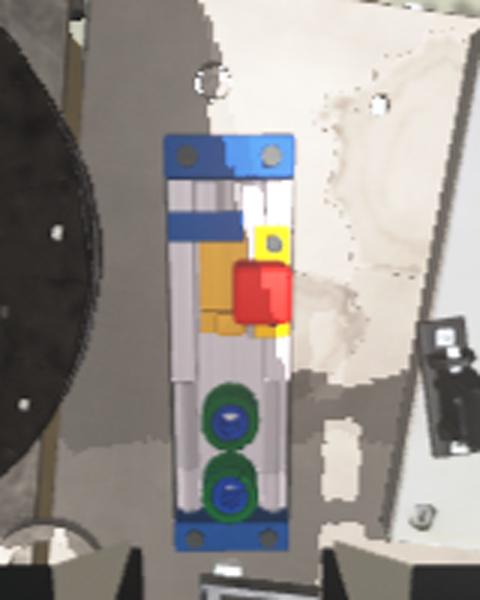

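Both springs stand upright in the track (crop px 230,420 and 230,492). Back to the knob.

Request:
{"name": "move_arm", "arguments": {"steps": [[10, 2, 0, 0.18], [25, 5, 0, 0.36], [40, 8, 0, 0.54], [50, 10, 0, 0.72], [50, 10, 0, 0.9], [50, 10, 0, 1.08], [50, 10, 0, 1.26], [50, 10, 0, 1.44], [50, 10, 10, 1.57], [50, 10, 50, 1.57], [50, 10, 80, 1.57], [50, 10, 80, 1.57]], "grip": 50}}

```text
clock: 26.65
position: [0.4345, 0.0642, 0.2875]
ee_rot: [-2.366, -2.065, 0.01]
force: [0.2, -0.4, -0.1]
width: 0.546
```

```bash
python3 f.py; python3 - <<'E'
from h import *
s,im=snap('wrist','w14.png')
print(rel(mag(-.0277,.0087,.238),YAW))
E
```

```text
26.65 [-29.44439111   8.12775995] 0.28748341307975106 [ 0.21568222 -0.3435918 ] -0.1228227649501692 0.5455096592399964
(array([ 0.6,  1.2, 50.9]), np.float64(0.0), array([0.4353, 0.0642, 0.2889]))
```

View pics/w14.png

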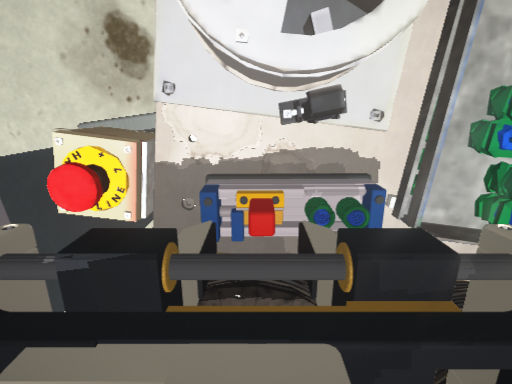

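Request:
{"name": "move_arm", "arguments": {"steps": [[0.5, 1.5, 20, 0], [0.5, 1.5, 40, 0], [0.5, 1.5, 50, 0], [0.5, 1.5, 50, 0], [0.5, 1.5, 50, 0]]}}

```text
clock: 27.32
position: [0.4377, 0.0649, 0.2405]
ee_rot: [2.366, 2.066, 0.002]
force: [0.1, 0.1, 0.5]
width: 0.545
```

```bash
python3 f.py; python3 - <<'E'
from h import *
s,im=snap('wrist','w15.png')
cv2.imwrite('pics/z17.png',cv2.resize(cv2.imread('pics/w15.png')[170:290,150:400],None,fx=3,fy=3,interpolation=cv2.INTER_CUBIC))
E
```

```text
27.325 [-26.34859043   9.2217797 ] 0.24045479837702635 [0.08154791 0.11372075] 0.5087261024978667 0.5453332546948907
```

View pics/z17.png

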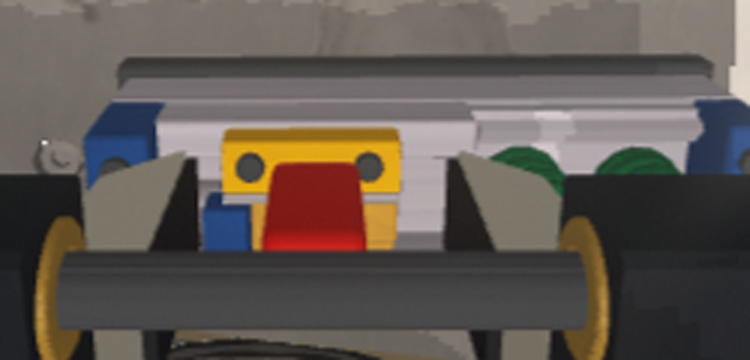

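Request:
{"name": "move_arm", "arguments": {"steps": [[-0.4, -1.3, 2, 0], [-0.4, -1.3, 2, 0], [-0.4, -1.3, 2, 0], [-0.4, -1.3, 2, 0], [-0.4, -1.3, 2, 0], [-0.4, -1.3, 2, 0], [-0.4, -1.3, 2, 0]], "grip": 8, "grip_force": 14}}

```text
clock: 28.25
position: [0.4363, 0.0647, 0.2378]
ee_rot: [2.366, 2.066, 0.001]
force: [1.6, -0.4, -0.4]
width: 0.193
```

```bash
python3 f.py
```

```text
28.25 [-27.80232509   8.82086781] 0.23775977600848291 [ 1.66734926 -0.13917408] -0.36467416863629787 0.19274550434994242
```

Request:
{"name": "move_arm", "arguments": {"steps": [[0, -0.7, 0, 0], [0, -1.4, 0, 0], [0, -2.0, 0, 0], [0, -2.6, 0, 0], [0, -2.6, 0, 0]]}}

```text
clock: 28.88
position: [0.4351, 0.0649, 0.2379]
ee_rot: [2.364, 2.064, 0.004]
force: [9.3, -0.7, -12.1]
width: 0.194
```

```bash
python3 f.py
```

```text
28.875 [-28.99749596   8.82946898] 0.2379249044810253 [9.30047645 0.61627994] -12.09067106370381 0.19441011935353245
```

Request:
{"name": "move_arm", "arguments": {"steps": [[-1, 0, 0, 0], [-2, 0, 0, 0], [-3, 0, 0, 0], [-4, 0, 0, 0], [-4, 0, 0, 0]]}}

```text
clock: 29.5
position: [0.4345, 0.061, 0.2379]
ee_rot: [2.364, 2.064, 0.004]
force: [9.9, -1.3, -11.7]
width: 0.198
```

```bash
python3 f.py
```

```text
29.5 [-28.98878709   4.92738914] 0.23790464822970084 [9.95788012 0.09108745] -11.70964308123536 0.19799378899578168
```

Request:
{"name": "move_arm", "arguments": {"steps": [[-1, 0, 0, 0], [-2, 0, 0, 0], [-3, 0, 0, 0], [-4, 0, 0, 0], [-5, 0, 0, 0], [-5.7, 0, 0, 0], [-5.7, 0, 0, 0]]}}

```text
clock: 30.38
position: [0.4338, 0.0554, 0.2379]
ee_rot: [2.364, 2.064, 0.004]
force: [9.3, -1.0, -11.8]
width: 0.193
```

```bash
python3 f.py
```

```text
30.375 [-28.94592045  -0.75855481] 0.23790997033272637 [9.38397266 0.2774474 ] -11.831297487388667 0.19250144279480297
```

Request:
{"name": "move_arm", "arguments": {"steps": [[0, 1.5, 0, 0], [0, 4, 0, 0], [0, 7, 0, 0], [0, 10, 0, 0], [0, 13, 0, 0], [0, 16, 0, 0], [0, 18, 0, 0], [0, 19, 0, 0], [0, 20, 0, 0], [0, 20, 0, 0]]}}

```text
clock: 31.62
position: [0.4533, 0.0528, 0.2379]
ee_rot: [2.365, 2.065, 0.003]
force: [7.0, -0.4, -9.4]
width: 0.196
```

```bash
python3 f.py; python3 - <<'E'
from h import *
s,im=snap('wrist','w16.png')
cv2.imwrite('pics/z18.png',cv2.resize(cv2.imread('pics/w16.png')[170:290,150:400],None,fx=3,fy=3,interpolation=cv2.INTER_CUBIC))
E
```

```text
31.625 [-9.3128374  -0.69093995] 0.23788177922412587 [7.0244131  0.55292877] -9.370540651747033 0.1961061693276676
```

View pics/z18.png

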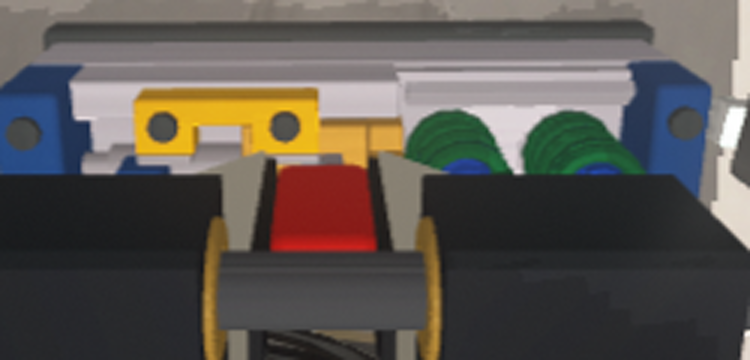

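Request:
{"name": "move_arm", "arguments": {"steps": [[0, 1, 0, 0], [0, 2, 0, 0], [0, 3, 0, 0], [0, 4, 0, 0], [0, 5, 0, 0], [0, 6, 0, 0], [0, 6, 0, 0]]}}

```text
clock: 32.55
position: [0.459, 0.052, 0.2379]
ee_rot: [2.365, 2.065, 0.003]
force: [7.3, -0.2, -7.4]
width: 0.198
```

```bash
python3 f.py
```

```text
32.55 [-3.51780826 -0.68464074] 0.2378551798227172 [7.27657186 0.8015086 ] -7.367860138031739 0.19848869625371554
```

Request:
{"name": "move_arm", "arguments": {"steps": [[0, 0.7, 0, 0], [0, 1.4, 0, 0], [0, 2.1, 0, 0], [0, 2.8, 0, 0], [0, 3.5, 0, 0], [0, 3.5, 0, 0]]}}

```text
clock: 33.3
position: [0.4615, 0.0515, 0.2378]
ee_rot: [2.366, 2.066, 0.0]
force: [3.7, 0.3, -2.3]
width: 0.193
```

```bash
python3 f.py
```

```text
33.3 [-0.94788748 -0.8460065 ] 0.2377892588721653 [3.63508783 0.75921208] -2.2546052800226177 0.19259634104357232
```

Request:
{"name": "move_arm", "arguments": {"steps": [[0, 0.4, 0, 0], [0, 0.8, 0, 0], [0, 1.2, 0, 0], [0, 1.2, 0, 0]]}}

```text
clock: 33.8
position: [0.4621, 0.0513, 0.2377]
ee_rot: [-2.365, -2.066, 0.001]
force: [-1.2, 0.8, 5.4]
width: 0.193
```

```bash
python3 f.py; python3 - <<'E'
from h import *
s,im=snap('wrist','w17.png')
cv2.imwrite('pics/z19.png',cv2.resize(cv2.imread('pics/w17.png')[170:290,150:400],None,fx=3,fy=3,interpolation=cv2.INTER_CUBIC))
E
```

```text
33.8 [-0.36407452 -0.93372704] 0.23770986568230193 [-1.2882927   0.60435182] 5.353855074657477 0.19347369276642304
```

View pics/z19.png

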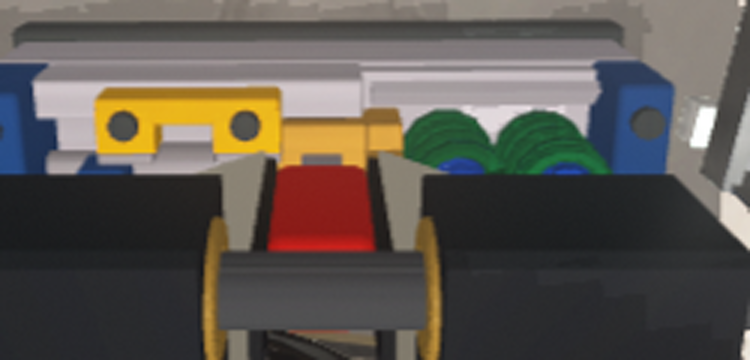

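Follower closed on the springs at a draw of about 29.4 mm with the force gone. Release and rise.

Request:
{"name": "move_arm", "arguments": {"steps": [[0, -0.2, 0, 0], [0, -0.2, 0, 0], [0, -0.2, 0, 0], [0, -0.2, 0, 0], [0, -0.2, -15, 0], [0, -0.2, -60, 0], [0, -0.2, -110, 0], [0, -0.2, -130, 0], [0, -0.2, -130, 0], [0, -0.2, -130, 0]], "grip": 50}}

```text
clock: 35.1
position: [0.462, 0.0513, 0.3675]
ee_rot: [-2.366, -2.066, 0.001]
force: [0.6, -0.4, -0.2]
width: 0.545
```

```bash
python3 f.py; python3 - <<'E'
from h import *
s,im=snap('wrist','w18.png')
cv2.imwrite('pics/z20.png',cv2.resize(cv2.imread('pics/w18.png')[130:230,150:350],None,fx=4,fy=4,interpolation=cv2.INTER_CUBIC))
K,T=campose('wrist',s)
for a,c in springs(im,(250,350,150,210)): print(a,c,inmag(ray(K,T,*c,.0555)))
snap('scene','s18.png')
E
```

```text
35.1 [-0.44902611 -0.93249137] 0.3674599232664141 [ 0.70036848 -0.34888852] -0.16507958071280454 0.5451176844507652
333 [318.87987988 181.02702703] [66.96774448  2.30373405]
107 [283.79439252 182.95327103] [29.7038086   0.18296189]
112 [304.21428571 183.45535714] [51.49046945 -0.36283854]
```

View pics/z20.png

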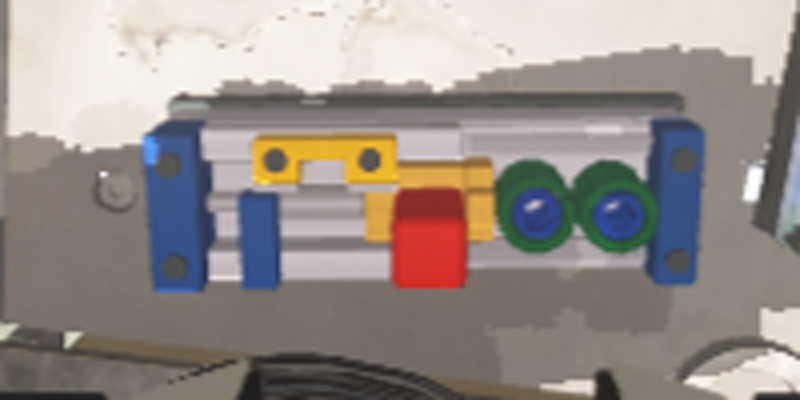

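View pics/s18.png

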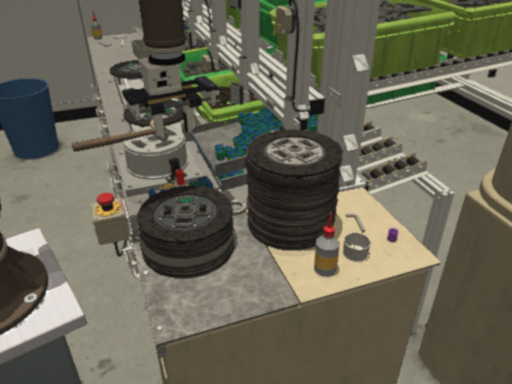

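The springs measure −11.5 and −33.3 mm from the stop, within 0.4 mm of mid-track. The knob is out of the notch, the bystanders look undisturbed and the hand is clear, so I hand in.

```bash
python3 -c "
from cell import arm
print(arm.sign_off())"
```

```text
the job is handed in; nothing more can be done
None
```

Both springs are loaded in the magazine and the job is handed in, at about 35 s of the 72 s allowed.

- **Parking:** I drew the follower back and felt along the gate with at most about 6 N sideways. The knob dropped into the notch at a draw of about 57.5 mm, and I let go of it there.
- **Springs:** I set both springs upright in the open track in front of the follower, then took the knob out of the notch. I eased the follower forward at no more than about 25 mm/s until the springs took its force.
- **Last checks:**
  - From the wrist picture, the spring axes are at −11.5 and −33.3 mm from the end stop, within 0.4 mm of mid-track, and both look upright.
  - The draw is about 29.4 mm by the arm's own position. The knob is out of the notch, near mid-track.
  - The gripper is open and clear, with no contact force.
  - The bottle and cup look unmoved in the final scene picture. I did not measure any of the bystanders again.
- **Disagreements:** The wrist camera's magazine position was about 1 mm off from where the arm felt it. The top camera was off by about 2.5 mm in each direction. I used the felt position. No check failed.

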